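Make up two coffee machine repair kits

ROBOT

A 6-joint arm with a two-finger parallel gripper is mounted at the origin on the work surface. World frame = base frame: x ahead of the robot, y to its left, z up, the work surface at z = 0. Lengths are in m, angles in rad, forces in N, time in s.
With the tool pointing down it reaches from about 0.225 to 0.875 m from the base axis. Payload 3.4 kg.
Tool frame: the origin (TCP) lies at the very end of the fingers, on their centre line; the grasp point (between the pads) lies behind it (manip.grasp_offset is the z of the grasp point in the tool frame, in m); z points along the fingers, y is the line along which they close (so a half turn about z gives the same grasp; the last joint's range is limited). The gripper opens to 85 mm and grips with 20 to 120 N. Pads are 22 mm wide; open, the fingers measure 114 mm over their backs; the gripper's body (76 mm by 85 mm) begins 54 mm behind the grasp point. The pads swing forward as they close: fully open they stand 13 mm farther back than shut.
Start: joints at [1.034, 0.276, 1.505, -0, 1.361, -0.121], TCP at [0.232, 0.526, 0.231] pointing down, gripper open.
Joint ranges: [-2.89, 2.89], [-0.75, 2.08], [0.22, 2.7], [-1.18, 4.32], [0.11, 2.71], [-2.7, 2.7]. Speed limits (rad/s): [2.57, 2.57, 3.14, 3.14, 3.14, 3.14].

INTERFACE

Orientations are given as a unit quaternion [w, x, y, z].
In Python, from rig import manip gives the robot as it stands.
- The arm moves only by the shell command python3 -m pendant 'ROWS' [FORCE]. ROWS is JSON, a list of rows, each an object of numbers: "dx", "dy", "dz": the shift along the tool's x, y, z in m; "rx", "ry", "rz": the turn, a rotation vector about the tool's x, y, z in degrees; "hand": the finger opening in m, from 0 to 0.0854. In form: [{"dx": .., "dy": .., "dz": .., "rx": .., "ry": .., "rz": .., "hand": ..}, ...]. A call has 1 to 12 rows; each row shifts and turns the commanded pose from where the row before left it, along the tool's axes as they then stand; what a row does not reach is not made up. A row lasts 1/12 s, in which the tool goes at most 41.7 mm and 7.16 degrees, less where a joint would pass 70% of its speed; a pose out of reach is approached as far as the arm can. A call is refused whole if a number of a shift passes 0.0417 or a number of a turn 7.16, either way. A call with a gripper value outside its range is refused whole. The fingers move at their own pace and stop on an object; FORCE is the grip in N (left out, the last holds). Time passes only in rows, so rows that do not move let the fingers close. It gives the time, the measured TCP pose, the force, the opening and the grip force at its end, in the units of the state.
- manip.get_state(): the state, without advancing time (a new reading comes with each control period).
- manip.get_image(name): name is "side" or "top"; returns a dict with "frame" (384x512x3 uint8, red, green, blue), "fx", "fy", "cx", "cy" (pixels), "position" and "attitude" of the camera in the world. Camera axes: x right, y up, looking along -z (the intrinsics and any distortion apply to the point x, -y, -z); pixel columns grow to the right and rows downward; lengths in m; the calibration is good to about 2 mm. A picture is of the moment at which its call begins. There is no depth.
- manip.sign_off(): hands the job in; it is judged then, once.
The state is a dict: "clock": time; "qpos": joint angles; "qd": joint speeds; "effort": joint torques, N m; "position": TCP position; "ee_rot": TCP orientation; "contact_force": force on the tool from outside, world axes, zero at the start; "moment": the same for the moment, N m; "width": finger opening in m; "gripper_force": force on a finger pad.
Only numpy, scipy, OpenCV 4.12 (cv2) and the standard library are available. Lean on these libraries where they do the work, as an engineer would, in place of code of your own. Each camera call takes 0.05 s, during which the arm holds its last target. There are 200 camera calls.

TASK

Make up two repair kits from the parts on the black mat. The blue tray gets the silver motor and the white gear, the orange tray gets the yellow pump and the brass valve with the red coil; in each tray the heavy part (motor, pump) goes in the compartment lined with black foam and the other part in the bare compartment, each standing upright and flat on the tray floor. Leave the green gear, the mug, the jar and the screwdriver where they are.

Things in the scene. Friction and masses are not known exactly. Their poses are not given: they have to be found in the camera images.
- motor: small electric motor standing on end: silver can of 36 mm diameter on a black base flange of 44 mm diameter and 7 mm high; can top at 53 mm, brass shaft on top up to 66 mm; 0.2 kg. Origin: centre of the underside; z up along the shaft. Starts standing on the thin black stock mat (2 mm thick), as do all the parts.
- gear_white: gear wheel of white plastic, flat on the mat, toothed disc 48 mm across and 14 mm thick, 22 mm hub up to 19 mm, and a steel spindle of 14 mm diameter standing up from it to 56 mm; 0.06 kg. Grip it by the spindle. Origin: centre of the underside; z up along the spindle. Starts standing on the thin black stock mat (2 mm thick), as do all the parts.
- pump: yellow box-shaped water pump with a black band, 46 mm (x) by 36 mm (y) by 52 mm high, with a black outlet on top up to 64 mm; 0.22 kg. Origin: centre of the underside; z up. Any yaw. Starts standing on the thin black stock mat (2 mm thick), as do all the parts.
- valve: solenoid valve: brass block 46 mm (x) by 30 mm (y) by 18 mm high, with a square red coil of 28 x 28 mm on top of it from 18 to 54 mm and a steel stub to 58 mm; 0.15 kg. Grip it by the coil. Origin: centre of the underside; z up. Any yaw. Starts standing on the thin black stock mat (2 mm thick), as do all the parts.
- gear_green: gear wheel of green plastic, flat on the mat, toothed disc 48 mm across and 14 mm thick, 22 mm hub up to 19 mm, and a steel spindle of 14 mm diameter standing up from it to 56 mm; 0.06 kg. Grip it by the spindle. Origin: centre of the underside; z up along the spindle. Not needed: it stays where it is. Starts standing on the thin black stock mat (2 mm thick), as do all the parts.
- tray_blue: Blue kit tray, loose, 0.6 kg, 152 mm long (x), 78 mm wide (y), rim 22 mm high, walls 4 mm, floor 5 mm thick. A divider of rim height across the middle makes two compartments, 70 x 70 mm inside, centred at x = +37 and -37 mm, y = 0. The +x one has a floor lined with black foam (no added height), the -x one a bare blue floor. Origin: centre of underside. Any yaw.
- tray_orange: Orange kit tray, loose, 0.6 kg, 152 mm long (x), 78 mm wide (y), rim 22 mm high, walls 4 mm, floor 5 mm thick. A divider of rim height across the middle makes two compartments, 70 x 70 mm inside, centred at x = +37 and -37 mm, y = 0. The +x one has a floor lined with black foam (no added height), the -x one a bare orange floor. Origin: centre of underside. Any yaw.
- mug: white mug, 80 mm across the rim, 90 mm high, standing beyond the work; bystander. Origin: centre of the underside.
- jar: amber jar with black cap, 54 mm across, 60 mm high, beyond the work; bystander. Origin: centre of the underside.
- screwdriver: screwdriver with a red handle, about 200 mm long and under 35 mm high, lying on the bench between the robot and the work; bystander. Origin: underside of the tool, along its length (x).
Mind the look-alikes: they are no part of the job. What is shaped like the gear_white but purple is not meant.

How it is judged:
At the end, for the whole second after the job is handed in: Motor (foam) and white gear (bare) in the blue tray, pump (foam) and valve (bare) in the orange one: within 25 mm of the compartment centre each way, on its floor (origin 1-9 mm up), upright to 0.12 rad, at rest; trays flat on the bench; green gear, mug, jar, screwdriver moved under 25 mm (x of motor in the frame of tray_blue between 0.012 and 0.062 m and y of motor in the frame of tray_blue between -0.025 and 0.025 m and z of motor in the frame of tray_blue between 0.001 and 0.009 m and angle between each of motor, gear_white, pump, valve's own z axis and vertical below 0.12 rad and linear speed of each of motor, gear_white, pump, valve, tray_blue, tray_orange below 0.02 m/s and x of gear_white in the frame of tray_blue between -0.062 and -0.012 m and y of gear_white in the frame of tray_blue between -0.025 and 0.025 m and z of gear_white in the frame of tray_blue between 0.001 and 0.009 m and x of pump in the frame of tray_orange between 0.012 and 0.062 m and y of pump in the frame of tray_orange between -0.025 and 0.025 m and z of pump in the frame of tray_orange between 0.001 and 0.009 m and x of valve in the frame of tray_orange between -0.062 and -0.012 m and y of valve in the frame of tray_orange between -0.025 and 0.025 m and z of valve in the frame of tray_orange between 0.001 and 0.009 m and height (world z) of each of tray_blue, tray_orange below 0.006 m and angle between each of tray_blue, tray_orange's own z axis and vertical below 0.05 rad and distance of each of gear_green, mug, jar, screwdriver from where it was at the start of the episode below 0.025 m); the robot touches nothing.
It fails at once if The green gear, which is not needed, is moved by more than 25 mm (distance of gear_green from where it was at the start of the episode above 0.025 m).
It fails at once if The mug is moved by more than 25 mm (distance of mug from where it was at the start of the episode above 0.025 m).
It fails at once if The jar is moved by more than 25 mm (distance of jar from where it was at the start of the episode above 0.025 m).
It fails at once if The screwdriver is moved by more than 25 mm (distance of screwdriver from where it was at the start of the episode above 0.025 m).
It also fails if it takes over 112 s, if anything falls off the work surface, if the arm or the gripper's body presses on something with over 40 N, if the wrist force passes 120 N, or if a joint passes its speed limit or range.

## Working session

There is one attempt and no reset: what is moved stays moved. The work goes in short steps, Python scripts to look and compute and a shell command to move; the robot and the scene stay as the last step left them, time stands still between calls to the robot, and variables do not carry over. Pictures are saved under pics/ and viewed, at most 14 in all, crops included, and the job is handed in when it is done.

```bash
mkdir -p pics; ls; python3 - <<'E'
from rig import manip
import cv2
print(manip.get_state(), manip.grasp_offset)
for n in("top","side"):
    i=manip.get_image(n); cv2.imwrite(f"pics/{n}0.png",cv2.resize(i["frame"][:,:,::-1],(800,600),interpolation=cv2.INTER_CUBIC))
    print(n,{k:v for k,v in i.items() if k!="frame"})
E
```

```text
pics
{'clock': 0.0, 'qpos': array([ 1.03402914e+00,  2.76577861e-01,  1.50615493e+00, -4.09900605e-05,
        1.36071519e+00, -1.21005014e-01]), 'qd': array([ 0.00072136, -0.00049062,  0.00166857, -0.00090979, -0.00103601,
        0.00069211]), 'effort': array([-9.23202679e-04, -4.16788673e+01, -2.45800066e+01, -2.81278144e-04,
        1.11676924e-02,  1.73088517e-05]), 'position': array([0.2319736 , 0.52553078, 0.23044081]), 'ee_rot': array([-2.80659874e-04,  2.06382779e-01,  9.78470892e-01, -8.84419259e-04]), 'contact_force': array([-0.00714972,  0.28948387,  0.15019263]), 'moment': array([-0.04162214, -0.0347887 , -0.02347454]), 'gripper_force': 0.0, 'width': 0.08545386349963288} -0.0187
top {'fx': 457.1945810995344, 'fy': 457.1945810995344, 'cx': 260.3316145232525, 'cy': 201.75449960577615, 'position': array([ 0.34070072, -0.01394513,  1.10166765]), 'attitude': array([-0.69012225, -0.07104955,  0.07517039,  0.71626298])}
side {'fx': 461.1475256911643, 'fy': 461.1475256911643, 'cx': 253.93378703575897, 'cy': 196.70533311650323, 'position': array([ 0.38699572, -0.88669367,  1.03398394]), 'attitude': array([ 0.92627484,  0.36000045, -0.0319823 , -0.10673207])}
```

View pics/top0.png

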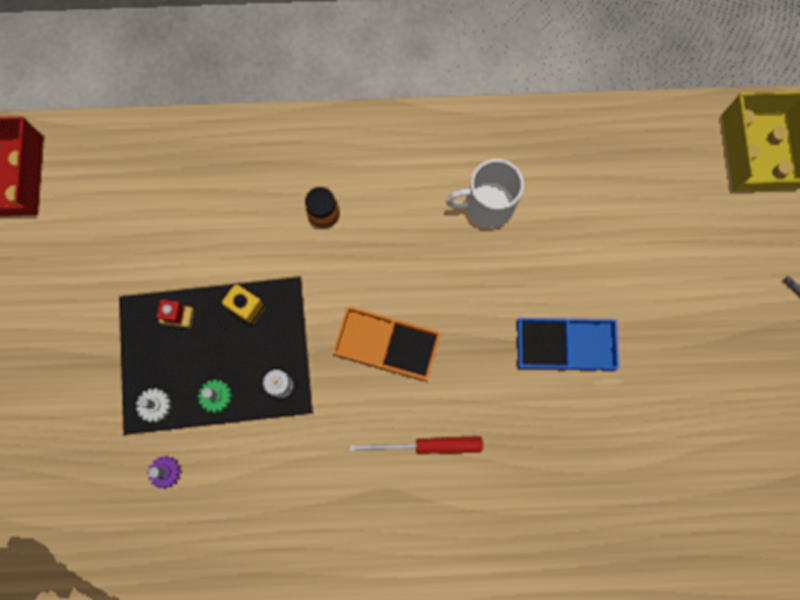

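View pics/side0.png

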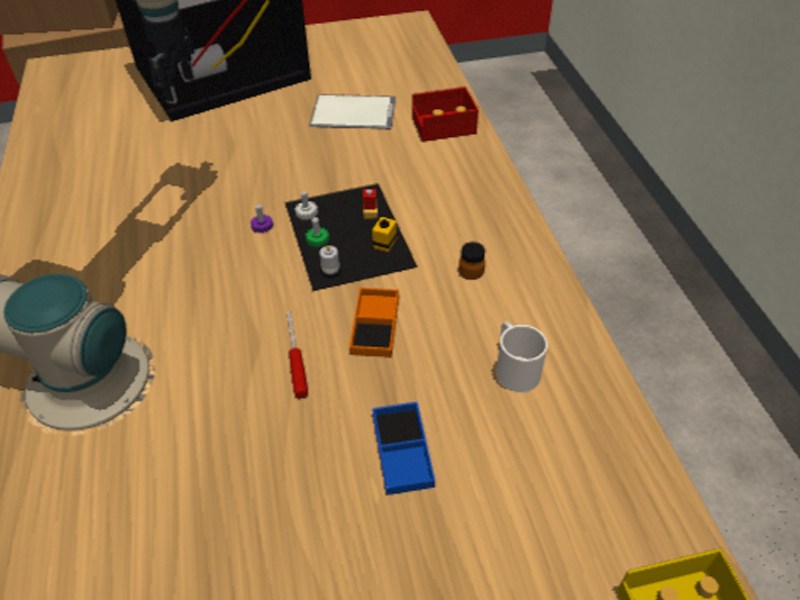

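The top view shows the black mat with the valve (172,313), pump (242,302), white gear (152,404), green gear (214,395) and motor (277,383). The orange tray's foam is on its right and the blue tray's foam on its left. The purple gear at (164,472) is the look-alike. I'll zoom in to measure.

```bash
cat > h.py <<'E'
import numpy as np, cv2
from scipy.spatial.transform import Rotation as R
from rig import manip
def ray(c,u,v):
    d=np.array([(u-c["cx"])/c["fx"],-(v-c["cy"])/c["fy"],-1.]); q=c["attitude"]
    return R.from_quat([q[1],q[2],q[3],q[0]]).apply(d)
def back(c,u,v,z):
    d=ray(c,u,v); p=c["position"]; return p+d*(z-p[2])/d[2]
def proj(c,P):
    q=c["attitude"]; x=R.from_quat([q[1],q[2],q[3],q[0]]).inv().apply(np.asarray(P)-c["position"])
    return np.stack([c["cx"]+c["fx"]*x[...,0]/-x[...,2], c["cy"]-c["fy"]*x[...,1]/-x[...,2]],-1)
def crop(im,x,y,w,h,s,name,grid=10):
    o=cv2.resize(im["frame"][y:y+h,x:x+w,::-1],None,fx=s,fy=s,interpolation=cv2.INTER_CUBIC)
    for i in range(0,w,grid):
        cv2.putText(o,str(x+i),(i*s,9),0,.33,(255,0,255),1); cv2.line(o,(i*s,10),(i*s,16),(255,0,255),1)
    for i in range(grid,h,grid):
        cv2.putText(o,str(y+i),(0,i*s+4),0,.33,(255,0,255),1)
    cv2.imwrite(name,o)
E
python3 - <<'E'
from h import *
t=manip.get_image("top"); s=manip.get_image("side")
crop(t,75,175,130,98,6,"pics/tmat.png"); crop(t,208,190,195,60,4,"pics/ttr.png"); crop(s,180,115,90,75,8,"pics/smat.png")
E
```

```text
(no output)
```

View pics/tmat.png

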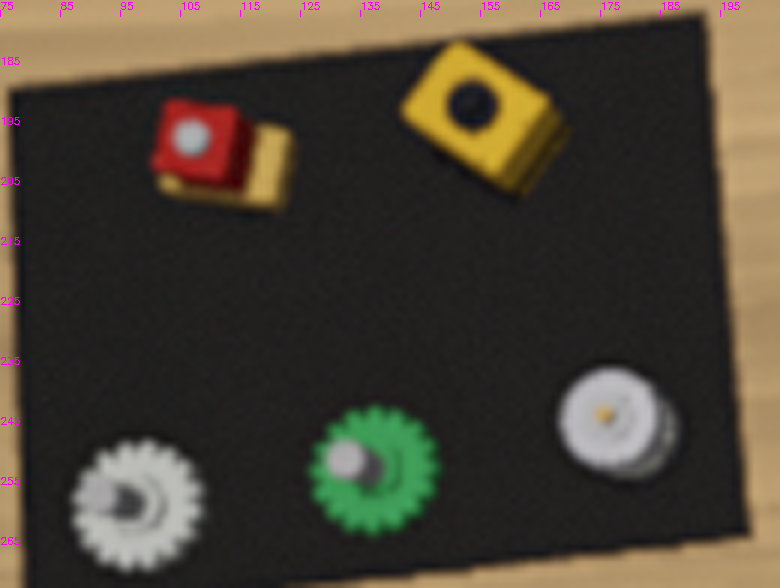

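View pics/ttr.png

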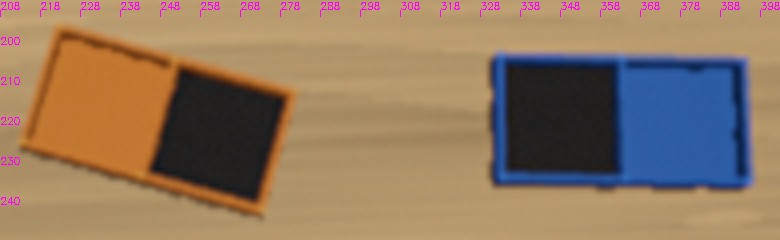

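View pics/smat.png

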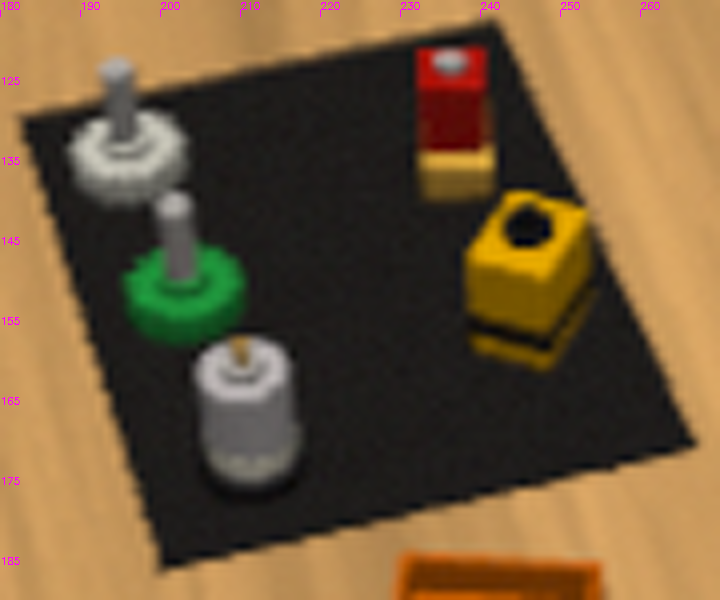

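The crops show every part clearly. In the top view the valve coil, pump top, motor can and spindle tips are all readable, and the foam is at the orange tray's right end and the blue tray's left end. Next I compute the poses and cross-check them against the side camera.

```bash
python3 - <<'E'
from h import *
t=manip.get_image("top"); s=manip.get_image("side")
f=lambda p,k,o:((np.array(p)+.5)/k-.5+np.array(o))
B=lambda p,z,k=6,o=(75,175):back(t,*f(p,k,o),z)
S=lambda p,z:back(s,*f(p,8,(180,115)),z)
np.set_printoptions(precision=4,suppress=True)
for n,a,z,b in [("valve stub",(192,137),.06,(450,60)),("pump outlet",(473,104),.066,(528,225)),("motor shaft",(605,414),.068,(240,340)),("white tip",(99,494),.058,(116,66)),("green tip",(346,459),.058,(173,202))]:
    print(n,B(a,z)[:2],"side",S(b,z)[:2])
print("motor can",B((610,419),.055)[:2],"white disc",B((138,505),.016)[:2],"green disc",B((375,470),.016)[:2])
def quad(n,ps,z,k,o):
    P=np.array([B(p,z,k,o)[:2] for p in ps]); e=np.roll(P,-1,0)-P
    print(n,"c",P.mean(0),"lens",np.linalg.norm(e,axis=1),"ang",np.degrees(np.arctan2(e[:,1],e[:,0])))
quad("coil",[(168,101),(240,106),(228,184),(153,172)],.056,6,(75,175))
quad("pump",[(456,40),(551,100),(506,182),(400,110)],.054,6,(75,175))
quad("orange",[(57,27),(294,91),(262,215),(22,147)],.022,4,(208,190))
quad("blue",[(495,54),(746,59),(750,184),(493,184)],.022,4,(208,190))
# brass block visible corners
for p in [(292,125),(285,208),(160,192)]: print("block",B(p,.02)[:2])
for n in [(0.232,.526,.231)]: print(proj(t,n),proj(s,n))
print(proj(t,[0.3,0,0]),proj(t,[0.3,0.3,0]))
E
```

```text
valve stub [0.5831 0.3336] side [0.5822 0.3288]
pump outlet [0.5908 0.2233] side [0.5908 0.2115]
motor shaft [0.4681 0.1718] side [0.4685 0.1702]
white tip [0.4461 0.3651] side [0.4452 0.3615]
green tip [0.4559 0.2719] side [0.4558 0.2689]
motor can [0.4677 0.1722] white disc [0.4454 0.3648] green disc [0.4557 0.2719]
coil c [0.5824 0.3329] lens [0.0283 0.0312 0.0299 0.0286] ang [-96.1759 173.0428  78.7019  -9.8114]
pump c [0.592 0.224] lens [0.0454 0.0366 0.0516 0.035 ] ang [-124.3941  151.6676   53.9679  -38.102 ]
orange c [0.5253 0.0084] lens [0.1483 0.0772 0.1486 0.0759] ang [-107.5134  163.1163   71.9876  -17.1087]
blue c [ 0.5148 -0.2683] lens [0.1513 0.0759 0.1528 0.079 ] ang [-93.2838 176.2046  87.8737  -4.8352]
block [0.5958 0.3068]
block [0.5618 0.3088]
block [0.5702 0.3591]
[-37.5637 370.8614] [116.3596  59.9347]
[254.0959 315.8717] [125.5883 320.83  ]
```

```bash
python3 -m pendant '[{"rz":6.62,"dz":0.007,"hand":0.07},{"rz":6.62,"dz":0.007},{"rz":6.62,"dz":0.007},{"rz":6.62,"dz":0.007},{"rz":6.62,"dz":0.007},{"rz":6.62,"dz":0.007},{"rz":6.62,"dz":0.007},{"rz":6.62,"dz":0.007},{"rz":6.62,"dz":0.007},{"rz":6.62,"dz":0.007}]' 40
python3 -m pendant '[{"dx":-0.0295,"dy":0.0197},{"dx":-0.0295,"dy":0.0197},{"dx":-0.0295,"dy":0.0197},{"dx":-0.0295,"dy":0.0197},{"dx":-0.0295,"dy":0.0197},{"dx":-0.0295,"dy":0.0197},{"dx":-0.0295,"dy":0.0197},{"dx":-0.0295,"dy":0.0197},{"dx":-0.0295,"dy":0.0197},{"dx":-0.0295,"dy":0.0197},{"dx":-0.0295,"dy":0.0197},{"dx":-0.0295,"dy":0.0197}]'
python3 -m pendant '[{},{},{}]'
```

```text
invalid input
invalid input
invalid input
```

All seven keys are required in every row. Continuing.

```bash
python3 -m pendant '[{"dx":0,"dy":0,"dz":0.007,"rx":0,"ry":0,"rz":6.62,"hand":0.07},{"dx":0,"dy":0,"dz":0.007,"rx":0,"ry":0,"rz":6.62,"hand":0.07},{"dx":0,"dy":0,"dz":0.007,"rx":0,"ry":0,"rz":6.62,"hand":0.07},{"dx":0,"dy":0,"dz":0.007,"rx":0,"ry":0,"rz":6.62,"hand":0.07},{"dx":0,"dy":0,"dz":0.007,"rx":0,"ry":0,"rz":6.62,"hand":0.07},{"dx":0,"dy":0,"dz":0.007,"rx":0,"ry":0,"rz":6.62,"hand":0.07},{"dx":0,"dy":0,"dz":0.007,"rx":0,"ry":0,"rz":6.62,"hand":0.07},{"dx":0,"dy":0,"dz":0.007,"rx":0,"ry":0,"rz":6.62,"hand":0.07}]'
python3 -m pendant '[{"dx":-0.0295,"dy":0.0197,"dz":0,"rx":0,"ry":0,"rz":0,"hand":0.07},{"dx":-0.0295,"dy":0.0197,"dz":0,"rx":0,"ry":0,"rz":0,"hand":0.07},{"dx":-0.0295,"dy":0.0197,"dz":0,"rx":0,"ry":0,"rz":0,"hand":0.07},{"dx":-0.0295,"dy":0.0197,"dz":0,"rx":0,"ry":0,"rz":0,"hand":0.07},{"dx":-0.0295,"dy":0.0197,"dz":0,"rx":0,"ry":0,"rz":0,"hand":0.07},{"dx":-0.0295,"dy":0.0197,"dz":0,"rx":0,"ry":0,"rz":0,"hand":0.07},{"dx":-0.0295,"dy":0.0197,"dz":0,"rx":0,"ry":0,"rz":0,"hand":0.07},{"dx":-0.0295,"dy":0.0197,"dz":0,"rx":0,"ry":0,"rz":0,"hand":0.07},{"dx":-0.0295,"dy":0.0197,"dz":0,"rx":0,"ry":0,"rz":0,"hand":0.07},{"dx":-0.0295,"dy":0.0197,"dz":0,"rx":0,"ry":0,"rz":0,"hand":0.07},{"dx":-0.0295,"dy":0.0197,"dz":0,"rx":0,"ry":0,"rz":0,"hand":0.07},{"dx":-0.0295,"dy":0.0197,"dz":0,"rx":0,"ry":0,"rz":0,"hand":0.07}]'
python3 -m pendant '[{"dx":0,"dy":0,"dz":0,"rx":0,"ry":0,"rz":0,"hand":0.07},{"dx":0,"dy":0,"dz":0,"rx":0,"ry":0,"rz":0,"hand":0.07}]'
```

```text
clock: 1.13
position: [0.2323, 0.526, 0.1609]
ee_rot: [0.0, 0.709, 0.705, -0.0]
contact_force: [0.4, 0.4, -0.2]
width: 0.0702
gripper_force: 0.0
clock: 2.13
position: [0.4693, 0.1704, 0.1615]
ee_rot: [0.0, 0.707, 0.707, 0.0]
contact_force: [0.8, 0.3, -0.2]
width: 0.0708
gripper_force: 0.0
clock: 2.3
position: [0.4695, 0.1705, 0.1612]
ee_rot: [-0.0, 0.709, 0.706, 0.0]
contact_force: [-1.2, 0.1, 0.8]
width: 0.0702
gripper_force: 0.0
```

```bash
python3 -m pendant '[{"dx":0.001,"dy":-0.0015,"dz":0.0225,"rx":0,"ry":0,"rz":0,"hand":0.07},{"dx":0,"dy":0,"dz":0.0225,"rx":0,"ry":0,"rz":0,"hand":0.07},{"dx":0,"dy":0,"dz":0.0225,"rx":0,"ry":0,"rz":0,"hand":0.07},{"dx":0,"dy":0,"dz":0.0225,"rx":0,"ry":0,"rz":0,"hand":0.07},{"dx":0,"dy":0,"dz":0.0225,"rx":0,"ry":0,"rz":0,"hand":0.07},{"dx":0,"dy":0,"dz":0.0225,"rx":0,"ry":0,"rz":0,"hand":0.07},{"dx":0,"dy":0,"dz":0,"rx":0,"ry":0,"rz":0,"hand":0.07}]'
python3 -m pendant '[{"dx":0,"dy":0,"dz":0,"rx":0,"ry":0,"rz":0,"hand":0.02},{"dx":0,"dy":0,"dz":0,"rx":0,"ry":0,"rz":0,"hand":0.02},{"dx":0,"dy":0,"dz":0,"rx":0,"ry":0,"rz":0,"hand":0.02},{"dx":0,"dy":0,"dz":0,"rx":0,"ry":0,"rz":0,"hand":0.02},{"dx":0,"dy":0,"dz":0,"rx":0,"ry":0,"rz":0,"hand":0.02},{"dx":0,"dy":0,"dz":0,"rx":0,"ry":0,"rz":0,"hand":0.02}]' 40
```

```text
clock: 2.88
position: [0.4629, 0.1734, 0.0229]
ee_rot: [-0.003, 0.707, 0.707, -0.004]
contact_force: [-0.6, 0.4, 0.2]
width: 0.07
gripper_force: 0.0
clock: 3.38
position: [0.4683, 0.1736, 0.0279]
ee_rot: [0.001, 0.707, 0.707, 0.002]
contact_force: [-0.6, 2.2, 6.4]
width: 0.0351
gripper_force: 40.4
```

```bash
python3 -m pendant '[{"dx":0,"dy":0,"dz":-0.02,"rx":0,"ry":0,"rz":0,"hand":0.02},{"dx":0,"dy":0,"dz":-0.02,"rx":0,"ry":0,"rz":0,"hand":0.02},{"dx":0,"dy":0,"dz":-0.02,"rx":0,"ry":0,"rz":0,"hand":0.02},{"dx":0,"dy":0,"dz":-0.02,"rx":0,"ry":0,"rz":0,"hand":0.02},{"dx":0,"dy":0,"dz":-0.02,"rx":0,"ry":0,"rz":0,"hand":0.02}]'
python3 -m pendant '[{"dx":-0.0336,"dy":0.0041,"dz":0,"rx":0,"ry":0,"rz":0,"hand":0.02},{"dx":-0.0336,"dy":0.0041,"dz":0,"rx":0,"ry":0,"rz":0,"hand":0.02},{"dx":-0.0336,"dy":0.0041,"dz":0,"rx":0,"ry":0,"rz":0,"hand":0.02},{"dx":-0.0336,"dy":0.0041,"dz":0,"rx":0,"ry":0,"rz":0,"hand":0.02},{"dx":-0.0336,"dy":0.0041,"dz":0,"rx":0,"ry":0,"rz":0,"hand":0.02},{"dx":-0.0336,"dy":0.0041,"dz":0,"rx":0,"ry":0,"rz":0,"hand":0.02},{"dx":-0.0336,"dy":0.0041,"dz":0,"rx":0,"ry":0,"rz":0,"hand":0.02},{"dx":-0.0336,"dy":0.0041,"dz":0,"rx":0,"ry":0,"rz":0,"hand":0.02},{"dx":-0.0336,"dy":0.0041,"dz":0,"rx":0,"ry":0,"rz":0,"hand":0.02},{"dx":-0.0336,"dy":0.0041,"dz":0,"rx":0,"ry":0,"rz":0,"hand":0.02},{"dx":-0.0336,"dy":0.0041,"dz":0,"rx":0,"ry":0,"rz":0,"hand":0.02},{"dx":-0.0336,"dy":0.0041,"dz":0,"rx":0,"ry":0,"rz":0,"hand":0.02}]'
python3 -m pendant '[{"dx":0,"dy":0,"dz":0,"rx":0,"ry":0,"rz":0,"hand":0.02},{"dx":0,"dy":0,"dz":0,"rx":0,"ry":0,"rz":0,"hand":0.02},{"dx":0,"dy":0,"dz":0,"rx":0,"ry":0,"rz":0,"hand":0.02}]'
```

```text
clock: 3.8
position: [0.4665, 0.1726, 0.1273]
ee_rot: [-0.0, 0.707, 0.707, -0.0]
contact_force: [0.8, -1.2, -2.5]
width: 0.0347
gripper_force: 40.8
clock: 4.8
position: [0.5154, -0.2319, 0.1263]
ee_rot: [-0.0, 0.707, 0.707, -0.0]
contact_force: [0.7, 0.1, -1.6]
width: 0.0347
gripper_force: 40.9
clock: 5.05
position: [0.5152, -0.2298, 0.1259]
ee_rot: [-0.001, 0.708, 0.707, 0.0]
contact_force: [-0.3, -0.3, -1.4]
width: 0.0347
gripper_force: 40.8
```

Lower gently, release and retreat.

```bash
python3 -m pendant '[{"dx":-0.001,"dy":0.001,"dz":0.02,"rx":0,"ry":0,"rz":0,"hand":0.02},{"dx":0,"dy":0,"dz":0.02,"rx":0,"ry":0,"rz":0,"hand":0.02},{"dx":0,"dy":0,"dz":0.02,"rx":0,"ry":0,"rz":0,"hand":0.02},{"dx":0,"dy":0,"dz":0.015,"rx":0,"ry":0,"rz":0,"hand":0.02},{"dx":0,"dy":0,"dz":0.01,"rx":0,"ry":0,"rz":0,"hand":0.02},{"dx":0,"dy":0,"dz":0.006,"rx":0,"ry":0,"rz":0,"hand":0.02},{"dx":0,"dy":0,"dz":0.004,"rx":0,"ry":0,"rz":0,"hand":0.02},{"dx":0,"dy":0,"dz":0,"rx":0,"ry":0,"rz":0,"hand":0.02},{"dx":0,"dy":0,"dz":0,"rx":0,"ry":0,"rz":0,"hand":0.02}]'
python3 -m pendant '[{"dx":0,"dy":0,"dz":0.001,"rx":0,"ry":0,"rz":0,"hand":0.02},{"dx":0,"dy":0,"dz":0.001,"rx":0,"ry":0,"rz":0,"hand":0.02},{"dx":0,"dy":0,"dz":0,"rx":0,"ry":0,"rz":0,"hand":0.02}]'
```

```text
clock: 5.8
position: [0.5177, -0.2313, 0.032]
ee_rot: [0.001, 0.707, 0.707, 0.0]
contact_force: [-0.0, 0.1, -3.3]
width: 0.0348
gripper_force: 40.8
clock: 6.05
position: [0.5178, -0.2317, 0.0309]
ee_rot: [0.001, 0.707, 0.707, 0.0]
contact_force: [-1.3, -0.4, 5.6]
width: 0.0351
gripper_force: 41.6
```

```bash
python3 -m pendant '[{"dx":0,"dy":0,"dz":0,"rx":0,"ry":0,"rz":0,"hand":0.06},{"dx":0,"dy":0,"dz":0,"rx":0,"ry":0,"rz":0,"hand":0.06},{"dx":0,"dy":0,"dz":0,"rx":0,"ry":0,"rz":0,"hand":0.06},{"dx":0,"dy":0,"dz":-0.01,"rx":0,"ry":0,"rz":0,"hand":0.06},{"dx":0,"dy":0,"dz":-0.02,"rx":0,"ry":0,"rz":0,"hand":0.05},{"dx":0,"dy":0,"dz":-0.025,"rx":0,"ry":0,"rz":0,"hand":0.05},{"dx":0,"dy":0,"dz":-0.025,"rx":0,"ry":0,"rz":0,"hand":0.05},{"dx":0,"dy":0,"dz":-0.025,"rx":0,"ry":0,"rz":0,"hand":0.05},{"dx":0,"dy":0,"dz":-0.025,"rx":0,"ry":0,"rz":0,"hand":0.05}]'
python3 -m pendant '[{"dx":0.03,"dy":-0.0035,"dz":0,"rx":0,"ry":0,"rz":0,"hand":0.05},{"dx":0.03,"dy":-0.0035,"dz":0,"rx":0,"ry":0,"rz":0,"hand":0.05},{"dx":0.03,"dy":-0.0035,"dz":0,"rx":0,"ry":0,"rz":0,"hand":0.05},{"dx":0.03,"dy":-0.0035,"dz":0,"rx":0,"ry":0,"rz":0,"hand":0.05},{"dx":0.03,"dy":-0.0035,"dz":0,"rx":0,"ry":0,"rz":0,"hand":0.05},{"dx":0.03,"dy":-0.0035,"dz":0,"rx":0,"ry":0,"rz":0,"hand":0.05},{"dx":0.03,"dy":-0.0035,"dz":0,"rx":0,"ry":0,"rz":0,"hand":0.05},{"dx":0.03,"dy":-0.0035,"dz":0,"rx":0,"ry":0,"rz":0,"hand":0.05},{"dx":0.03,"dy":-0.0035,"dz":0,"rx":0,"ry":0,"rz":0,"hand":0.05},{"dx":0.03,"dy":-0.0035,"dz":0,"rx":0,"ry":0,"rz":0,"hand":0.05}]'
python3 -m pendant '[{"dx":0.03,"dy":-0.0035,"dz":0,"rx":0,"ry":0,"rz":0,"hand":0.05},{"dx":0.03,"dy":-0.0035,"dz":0,"rx":0,"ry":0,"rz":0,"hand":0.05},{"dx":0.03,"dy":-0.0035,"dz":0,"rx":0,"ry":0,"rz":0,"hand":0.05},{"dx":0.03,"dy":-0.0035,"dz":0,"rx":0,"ry":0,"rz":0,"hand":0.05},{"dx":0.03,"dy":-0.0035,"dz":0,"rx":0,"ry":0,"rz":0,"hand":0.05},{"dx":0.03,"dy":-0.0035,"dz":0,"rx":0,"ry":0,"rz":0,"hand":0.05},{"dx":0.03,"dy":-0.0035,"dz":0,"rx":0,"ry":0,"rz":0,"hand":0.05},{"dx":0.03,"dy":-0.0035,"dz":0,"rx":0,"ry":0,"rz":0,"hand":0.05},{"dx":0.03,"dy":-0.0035,"dz":0,"rx":0,"ry":0,"rz":0,"hand":0.05},{"dx":0.025,"dy":-0.0035,"dz":0,"rx":0,"ry":0,"rz":0,"hand":0.05},{"dx":0,"dy":0,"dz":0,"rx":0,"ry":0,"rz":0,"hand":0.05},{"dx":0,"dy":0,"dz":0,"rx":0,"ry":0,"rz":0,"hand":0.05}]'
python3 - <<'E'
from h import *
crop(manip.get_image("top"),75,175,340,98,2,"pics/t1.png",20)
E
```

```text
clock: 6.8
position: [0.5169, -0.2312, 0.1612]
ee_rot: [0.0, 0.707, 0.707, 0.0]
contact_force: [0.3, -0.4, -0.3]
width: 0.0504
gripper_force: 0.0
clock: 7.63
position: [0.4819, 0.0701, 0.1601]
ee_rot: [0.0, 0.707, 0.707, 0.0]
contact_force: [0.6, 0.6, -0.1]
width: 0.0499
gripper_force: 0.0
clock: 8.63
position: [0.447, 0.3647, 0.1596]
ee_rot: [0.0, 0.706, 0.708, 0.0]
contact_force: [0.1, -1.5, -0.7]
width: 0.0502
gripper_force: 0.0
```

View pics/t1.png

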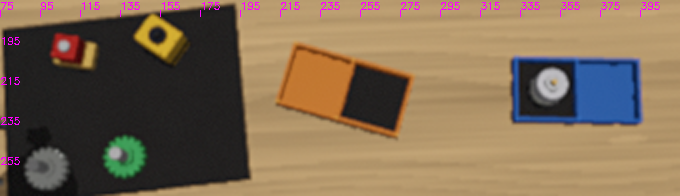

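The motor stands in the foam compartment (crop 552,85). Now I descend on the white gear's spindle and grip it.

```bash
python3 -m pendant '[{"dx":0,"dy":-0.001,"dz":0.025,"rx":0,"ry":0,"rz":0,"hand":0.05},{"dx":0,"dy":0,"dz":0.025,"rx":0,"ry":0,"rz":0,"hand":0.05},{"dx":0,"dy":0,"dz":0.025,"rx":0,"ry":0,"rz":0,"hand":0.05},{"dx":0,"dy":0,"dz":0.025,"rx":0,"ry":0,"rz":0,"hand":0.05},{"dx":0,"dy":0,"dz":0.019,"rx":0,"ry":0,"rz":0,"hand":0.05},{"dx":0,"dy":0,"dz":0.01,"rx":0,"ry":0,"rz":0,"hand":0.05},{"dx":0,"dy":0,"dz":0,"rx":0,"ry":0,"rz":0,"hand":0.05},{"dx":0,"dy":0,"dz":0,"rx":0,"ry":0,"rz":0,"hand":0.05}]'
python3 -m pendant '[{"dx":0,"dy":0,"dz":0,"rx":0,"ry":0,"rz":0,"hand":0.0},{"dx":0,"dy":0,"dz":0,"rx":0,"ry":0,"rz":0,"hand":0.0},{"dx":0,"dy":0,"dz":0,"rx":0,"ry":0,"rz":0,"hand":0.0},{"dx":0,"dy":0,"dz":0,"rx":0,"ry":0,"rz":0,"hand":0.0},{"dx":0,"dy":0,"dz":0,"rx":0,"ry":0,"rz":0,"hand":0.0},{"dx":0,"dy":0,"dz":0,"rx":0,"ry":0,"rz":0,"hand":0.0}]' 30
```

```text
clock: 9.35
position: [0.4467, 0.363, 0.0306]
ee_rot: [0.0, 0.708, 0.707, -0.0]
contact_force: [-0.5, -0.6, -0.2]
width: 0.0501
gripper_force: 0.0
clock: 9.85
position: [0.4468, 0.3642, 0.0314]
ee_rot: [0.0, 0.707, 0.707, 0.001]
contact_force: [-0.9, -0.9, 5.3]
width: 0.013
gripper_force: 29.9
```

```bash
python3 -m pendant '[{"dx":0,"dy":0,"dz":-0.02,"rx":0,"ry":0,"rz":0,"hand":0},{"dx":0,"dy":0,"dz":-0.025,"rx":0,"ry":0,"rz":0,"hand":0},{"dx":0,"dy":0,"dz":-0.025,"rx":0,"ry":0,"rz":0,"hand":0},{"dx":0,"dy":0,"dz":-0.025,"rx":0,"ry":0,"rz":0,"hand":0},{"dx":0,"dy":0,"dz":-0.025,"rx":0,"ry":0,"rz":0,"hand":0}]'
python3 -m pendant '[{"dx":-0.0335,"dy":0.0033,"dz":0,"rx":0,"ry":0,"rz":0,"hand":0},{"dx":-0.0335,"dy":0.0033,"dz":0,"rx":0,"ry":0,"rz":0,"hand":0},{"dx":-0.0335,"dy":0.0033,"dz":0,"rx":0,"ry":0,"rz":0,"hand":0},{"dx":-0.0335,"dy":0.0033,"dz":0,"rx":0,"ry":0,"rz":0,"hand":0},{"dx":-0.0335,"dy":0.0033,"dz":0,"rx":0,"ry":0,"rz":0,"hand":0},{"dx":-0.0335,"dy":0.0033,"dz":0,"rx":0,"ry":0,"rz":0,"hand":0},{"dx":-0.0335,"dy":0.0033,"dz":0,"rx":0,"ry":0,"rz":0,"hand":0},{"dx":-0.0335,"dy":0.0033,"dz":0,"rx":0,"ry":0,"rz":0,"hand":0},{"dx":-0.0335,"dy":0.0033,"dz":0,"rx":0,"ry":0,"rz":0,"hand":0},{"dx":-0.0335,"dy":0.0033,"dz":0,"rx":0,"ry":0,"rz":0,"hand":0}]'
python3 -m pendant '[{"dx":-0.0335,"dy":0.0033,"dz":0,"rx":0,"ry":0,"rz":0,"hand":0},{"dx":-0.0335,"dy":0.0033,"dz":0,"rx":0,"ry":0,"rz":0,"hand":0},{"dx":-0.0335,"dy":0.0033,"dz":0,"rx":0,"ry":0,"rz":0,"hand":0},{"dx":-0.0335,"dy":0.0033,"dz":0,"rx":0,"ry":0,"rz":0,"hand":0},{"dx":-0.0335,"dy":0.0033,"dz":0,"rx":0,"ry":0,"rz":0,"hand":0},{"dx":-0.0335,"dy":0.0033,"dz":0,"rx":0,"ry":0,"rz":0,"hand":0},{"dx":-0.0335,"dy":0.0033,"dz":0,"rx":0,"ry":0,"rz":0,"hand":0},{"dx":-0.0335,"dy":0.0033,"dz":0,"rx":0,"ry":0,"rz":0,"hand":0},{"dx":-0.0335,"dy":0.0033,"dz":0,"rx":0,"ry":0,"rz":0,"hand":0},{"dx":-0.0335,"dy":0.0033,"dz":0,"rx":0,"ry":0,"rz":0,"hand":0},{"dx":0,"dy":0,"dz":0,"rx":0,"ry":0,"rz":0,"hand":0},{"dx":0,"dy":0,"dz":0,"rx":0,"ry":0,"rz":0,"hand":0}]'
```

```text
clock: 10.27
position: [0.4459, 0.3636, 0.1513]
ee_rot: [-0.0, 0.707, 0.707, -0.0]
contact_force: [0.6, -0.1, -0.4]
width: 0.0128
gripper_force: 29.4
clock: 11.1
position: [0.4788, 0.0272, 0.1503]
ee_rot: [-0.0, 0.707, 0.707, 0.0]
contact_force: [0.5, -0.6, -0.9]
width: 0.0132
gripper_force: 29.5
clock: 12.1
position: [0.5118, -0.3078, 0.1496]
ee_rot: [-0.0, 0.708, 0.706, 0.0]
contact_force: [-0.6, 0.5, 0.6]
width: 0.0124
gripper_force: 29.5
```

```bash
python3 -m pendant '[{"dx":0.002,"dy":0.001,"dz":0.02,"rx":0,"ry":0,"rz":0,"hand":0},{"dx":0,"dy":0,"dz":0.025,"rx":0,"ry":0,"rz":0,"hand":0},{"dx":0,"dy":0,"dz":0.025,"rx":0,"ry":0,"rz":0,"hand":0},{"dx":0,"dy":0,"dz":0.02,"rx":0,"ry":0,"rz":0,"hand":0},{"dx":0,"dy":0,"dz":0.014,"rx":0,"ry":0,"rz":0,"hand":0},{"dx":0,"dy":0,"dz":0.007,"rx":0,"ry":0,"rz":0,"hand":0},{"dx":0,"dy":0,"dz":0.004,"rx":0,"ry":0,"rz":0,"hand":0},{"dx":0,"dy":0,"dz":0.001,"rx":0,"ry":0,"rz":0,"hand":0},{"dx":0,"dy":0,"dz":0,"rx":0,"ry":0,"rz":0,"hand":0}]'
python3 -m pendant '[{"dx":0,"dy":0,"dz":0.001,"rx":0,"ry":0,"rz":0,"hand":0},{"dx":0,"dy":0,"dz":0,"rx":0,"ry":0,"rz":0,"hand":0}]'
```

```text
clock: 12.85
position: [0.5135, -0.3038, 0.035]
ee_rot: [0.001, 0.707, 0.707, 0.0]
contact_force: [0.1, -0.1, 0.1]
width: 0.013
gripper_force: 29.4
clock: 13.02
position: [0.5137, -0.3044, 0.0344]
ee_rot: [0.001, 0.707, 0.707, 0.0]
contact_force: [-0.6, 1.5, 3.7]
width: 0.0129
gripper_force: 29.7
```

```bash
python3 -m pendant '[{"dx":0,"dy":0,"dz":0,"rx":0,"ry":0,"rz":0,"hand":0.04},{"dx":0,"dy":0,"dz":0,"rx":0,"ry":0,"rz":0,"hand":0.04},{"dx":0,"dy":0,"dz":0,"rx":0,"ry":0,"rz":0,"hand":0.04},{"dx":0,"dy":0,"dz":-0.01,"rx":0,"ry":0,"rz":0,"hand":0.04},{"dx":0,"dy":0,"dz":-0.02,"rx":0,"ry":0,"rz":0,"hand":0.04},{"dx":0,"dy":0,"dz":-0.025,"rx":0,"ry":0,"rz":0,"hand":0.06},{"dx":0,"dy":0,"dz":-0.025,"rx":0,"ry":0,"rz":0,"hand":0.06},{"dx":0,"dy":0,"dz":-0.025,"rx":0,"ry":0,"rz":0,"hand":0.06},{"dx":0,"dy":0,"dz":-0.025,"rx":0,"ry":0,"rz":0,"hand":0.06}]'
python3 -m pendant '[{"dx":0.0294,"dy":0.0043,"dz":0,"rx":0,"ry":0,"rz":0,"hand":0.06},{"dx":0.0294,"dy":0.0043,"dz":0,"rx":0,"ry":0,"rz":0,"hand":0.06},{"dx":0.0294,"dy":0.0043,"dz":0,"rx":0,"ry":0,"rz":0,"hand":0.06},{"dx":0.0294,"dy":0.0043,"dz":0,"rx":0,"ry":0,"rz":0,"hand":0.06},{"dx":0.0294,"dy":0.0043,"dz":0,"rx":0,"ry":0,"rz":0,"hand":0.06},{"dx":0.0294,"dy":0.0043,"dz":0,"rx":0,"ry":0,"rz":0,"hand":0.06},{"dx":0.0294,"dy":0.0043,"dz":0,"rx":0,"ry":0,"rz":0,"hand":0.06},{"dx":0.0294,"dy":0.0043,"dz":0,"rx":0,"ry":0,"rz":0,"hand":0.06},{"dx":0.0294,"dy":0.0043,"dz":0,"rx":0,"ry":0,"rz":0,"hand":0.06}]'
python3 -m pendant '[{"dx":0.0294,"dy":0.0043,"dz":0,"rx":0,"ry":0,"rz":0,"hand":0.06},{"dx":0.0294,"dy":0.0043,"dz":0,"rx":0,"ry":0,"rz":0,"hand":0.06},{"dx":0.0294,"dy":0.0043,"dz":0,"rx":0,"ry":0,"rz":0,"hand":0.06},{"dx":0.0294,"dy":0.0043,"dz":0,"rx":0,"ry":0,"rz":0,"hand":0.06},{"dx":0.0294,"dy":0.0043,"dz":0,"rx":0,"ry":0,"rz":0,"hand":0.06},{"dx":0.0294,"dy":0.0043,"dz":0,"rx":0,"ry":0,"rz":0,"hand":0.06},{"dx":0.0294,"dy":0.0043,"dz":0,"rx":0,"ry":0,"rz":0,"hand":0.06},{"dx":0.0294,"dy":0.0043,"dz":0,"rx":0,"ry":0,"rz":0,"hand":0.06},{"dx":0.0294,"dy":0.0043,"dz":0,"rx":0,"ry":0,"rz":0,"hand":0.06},{"dx":0,"dy":0,"dz":0,"rx":0,"ry":0,"rz":0,"hand":0.06},{"dx":0,"dy":0,"dz":0,"rx":0,"ry":0,"rz":0,"hand":0.06}]'
python3 - <<'E'
from h import *
t=manip.get_image("top")
crop(t,320,190,80,55,8,"pics/t2.png")
E
```

```text
clock: 13.77
position: [0.5129, -0.3043, 0.1652]
ee_rot: [0.0, 0.707, 0.707, 0.0]
contact_force: [-1.0, 0.7, 0.3]
width: 0.0601
gripper_force: 0.0
clock: 14.52
position: [0.5519, -0.0383, 0.1641]
ee_rot: [0.0, 0.707, 0.707, 0.0]
contact_force: [0.3, -0.2, -0.3]
width: 0.0596
gripper_force: 0.0
clock: 15.43
position: [0.5906, 0.2262, 0.1636]
ee_rot: [0.0, 0.706, 0.708, 0.0]
contact_force: [-0.1, -0.8, -0.6]
width: 0.0602
gripper_force: 0.0
```

View pics/t2.png

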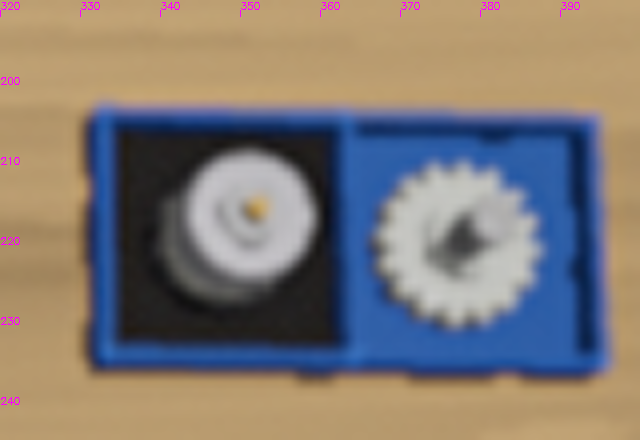

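Both blue-tray parts stand centred. Next I rotate to the pump's yaw, descend and grip.

```bash
python3 -m pendant '[{"dx":-0.002,"dy":0.001,"dz":0,"rx":0,"ry":0,"rz":5.75,"hand":0.065},{"dx":0,"dy":0,"dz":0.01,"rx":0,"ry":0,"rz":5.75,"hand":0.065},{"dx":0,"dy":0,"dz":0.01,"rx":0,"ry":0,"rz":5.75,"hand":0.065},{"dx":0,"dy":0,"dz":0.01,"rx":0,"ry":0,"rz":5.75,"hand":0.065},{"dx":0,"dy":0,"dz":0.01,"rx":0,"ry":0,"rz":5.75,"hand":0.065},{"dx":0,"dy":0,"dz":0.01,"rx":0,"ry":0,"rz":5.75,"hand":0.065},{"dx":0,"dy":0,"dz":0,"rx":0,"ry":0,"rz":0,"hand":0.065},{"dx":0,"dy":0,"dz":0,"rx":0,"ry":0,"rz":0,"hand":0.065}]'
python3 -m pendant '[{"dx":0,"dy":0,"dz":0.02,"rx":0,"ry":0,"rz":0,"hand":0.065},{"dx":0,"dy":0,"dz":0.02,"rx":0,"ry":0,"rz":0,"hand":0.065},{"dx":0,"dy":0,"dz":0.02,"rx":0,"ry":0,"rz":0,"hand":0.065},{"dx":0,"dy":0,"dz":0.017,"rx":0,"ry":0,"rz":0,"hand":0.065},{"dx":0,"dy":0,"dz":0.01,"rx":0,"ry":0,"rz":0,"hand":0.065},{"dx":0,"dy":0,"dz":0,"rx":0,"ry":0,"rz":0,"hand":0.065},{"dx":0,"dy":0,"dz":0,"rx":0,"ry":0,"rz":0,"hand":0.065}]'
python3 -m pendant '[{"dx":0,"dy":0,"dz":0,"rx":0,"ry":0,"rz":0,"hand":0.02},{"dx":0,"dy":0,"dz":0,"rx":0,"ry":0,"rz":0,"hand":0.02},{"dx":0,"dy":0,"dz":0,"rx":0,"ry":0,"rz":0,"hand":0.02},{"dx":0,"dy":0,"dz":0,"rx":0,"ry":0,"rz":0,"hand":0.02},{"dx":0,"dy":0,"dz":0,"rx":0,"ry":0,"rz":0,"hand":0.02},{"dx":0,"dy":0,"dz":0,"rx":0,"ry":0,"rz":0,"hand":0.02}]' 40
```

```text
clock: 16.15
position: [0.5913, 0.2214, 0.1132]
ee_rot: [0.0, 0.885, 0.466, -0.001]
contact_force: [-0.1, 0.1, 0.2]
width: 0.0653
gripper_force: 0.0
clock: 16.73
position: [0.592, 0.2226, 0.0268]
ee_rot: [0.0, 0.885, 0.466, 0.0]
contact_force: [0.6, -0.3, 0.1]
width: 0.0652
gripper_force: 0.0
clock: 17.23
position: [0.5926, 0.2232, 0.0279]
ee_rot: [0.0, 0.885, 0.466, 0.001]
contact_force: [-1.6, 0.3, 6.4]
width: 0.0351
gripper_force: 41.1
```

```bash
python3 -m pendant '[{"dx":0,"dy":0,"dz":-0.02,"rx":0,"ry":0,"rz":0,"hand":0.02},{"dx":0,"dy":0,"dz":-0.02,"rx":0,"ry":0,"rz":0,"hand":0.02},{"dx":0,"dy":0,"dz":-0.02,"rx":0,"ry":0,"rz":-5.57,"hand":0.02},{"dx":0,"dy":0,"dz":-0.02,"rx":0,"ry":0,"rz":-5.57,"hand":0.02},{"dx":0,"dy":0,"dz":-0.02,"rx":0,"ry":0,"rz":-5.57,"hand":0.02}]'
python3 -m pendant '[{"dx":-0.0262,"dy":0,"dz":0,"rx":0,"ry":0,"rz":0,"hand":0.02},{"dx":-0.0262,"dy":0,"dz":0,"rx":0,"ry":0,"rz":0,"hand":0.02},{"dx":-0.0262,"dy":0,"dz":0,"rx":0,"ry":0,"rz":0,"hand":0.02},{"dx":-0.0262,"dy":0,"dz":0,"rx":0,"ry":0,"rz":0,"hand":0.02},{"dx":-0.0262,"dy":0,"dz":0,"rx":0,"ry":0,"rz":0,"hand":0.02},{"dx":-0.0262,"dy":0,"dz":0,"rx":0,"ry":0,"rz":0,"hand":0.02},{"dx":-0.0262,"dy":0,"dz":0,"rx":0,"ry":0,"rz":0,"hand":0.02},{"dx":-0.0262,"dy":0,"dz":0,"rx":0,"ry":0,"rz":0,"hand":0.02},{"dx":-0.0262,"dy":0,"dz":0,"rx":0,"ry":0,"rz":0,"hand":0.02},{"dx":-0.0262,"dy":0.0017,"dz":0,"rx":0,"ry":0,"rz":0,"hand":0.02},{"dx":0,"dy":0,"dz":0,"rx":0,"ry":0,"rz":0,"hand":0.02},{"dx":0,"dy":0,"dz":0,"rx":0,"ry":0,"rz":0,"hand":0.02}]'
```

```text
clock: 17.65
position: [0.591, 0.2227, 0.1267]
ee_rot: [-0.0, 0.807, 0.591, -0.001]
contact_force: [0.9, 0.1, -2.4]
width: 0.0352
gripper_force: 40.8
clock: 18.65
position: [0.5125, -0.028, 0.1261]
ee_rot: [-0.0, 0.809, 0.588, -0.0]
contact_force: [-0.3, 1.3, -2.6]
width: 0.0351
gripper_force: 40.7
```

```bash
python3 -m pendant '[{"dx":0.001,"dy":0.001,"dz":0.02,"rx":0,"ry":0,"rz":0,"hand":0.02},{"dx":0,"dy":0,"dz":0.02,"rx":0,"ry":0,"rz":0,"hand":0.02},{"dx":0,"dy":0,"dz":0.02,"rx":0,"ry":0,"rz":0,"hand":0.02},{"dx":0,"dy":0,"dz":0.016,"rx":0,"ry":0,"rz":0,"hand":0.02},{"dx":0,"dy":0,"dz":0.01,"rx":0,"ry":0,"rz":0,"hand":0.02},{"dx":0,"dy":0,"dz":0.006,"rx":0,"ry":0,"rz":0,"hand":0.02},{"dx":0,"dy":0,"dz":0.004,"rx":0,"ry":0,"rz":0,"hand":0.02},{"dx":0,"dy":0,"dz":0,"rx":0,"ry":0,"rz":0,"hand":0.02},{"dx":0,"dy":0,"dz":0,"rx":0,"ry":0,"rz":0,"hand":0.02}]'
python3 -m pendant '[{"dx":0,"dy":0,"dz":0.001,"rx":0,"ry":0,"rz":0,"hand":0.02},{"dx":0,"dy":0,"dz":0.0005,"rx":0,"ry":0,"rz":0,"hand":0.02},{"dx":0,"dy":0,"dz":0,"rx":0,"ry":0,"rz":0,"hand":0.02}]'
```

```text
clock: 19.4
position: [0.5154, -0.0262, 0.0311]
ee_rot: [0.001, 0.808, 0.589, 0.001]
contact_force: [0.4, 0.7, -2.9]
width: 0.0356
gripper_force: 40.8
clock: 19.65
position: [0.5154, -0.0263, 0.0309]
ee_rot: [0.001, 0.808, 0.589, 0.001]
contact_force: [-3.1, 0.4, 10.1]
width: 0.0356
gripper_force: 42.1
```

```bash
python3 -m pendant '[{"dx":0,"dy":0,"dz":0,"rx":0,"ry":0,"rz":0,"hand":0.055},{"dx":0,"dy":0,"dz":0,"rx":0,"ry":0,"rz":0,"hand":0.055},{"dx":0,"dy":0,"dz":0,"rx":0,"ry":0,"rz":0,"hand":0.055},{"dx":0,"dy":0,"dz":-0.01,"rx":0,"ry":0,"rz":0,"hand":0.055},{"dx":0,"dy":0,"dz":-0.02,"rx":0,"ry":0,"rz":0,"hand":0.055},{"dx":0,"dy":0,"dz":-0.025,"rx":0,"ry":0,"rz":0,"hand":0.055},{"dx":0,"dy":0,"dz":-0.025,"rx":0,"ry":0,"rz":0,"hand":0.055},{"dx":0,"dy":0,"dz":-0.025,"rx":0,"ry":0,"rz":0,"hand":0.055},{"dx":0,"dy":0,"dz":-0.025,"rx":0,"ry":0,"rz":0,"hand":0.055}]'
python3 -m pendant '[{"dx":0.0303,"dy":-0.0037,"dz":0,"rx":0,"ry":0,"rz":0,"hand":0.055},{"dx":0.0303,"dy":-0.0037,"dz":0,"rx":0,"ry":0,"rz":0,"hand":0.055},{"dx":0.0303,"dy":-0.0037,"dz":0,"rx":0,"ry":0,"rz":0,"hand":0.055},{"dx":0.0303,"dy":-0.0037,"dz":0,"rx":0,"ry":0,"rz":0,"hand":0.055},{"dx":0.0303,"dy":-0.0037,"dz":0,"rx":0,"ry":0,"rz":0,"hand":0.055},{"dx":0.0303,"dy":-0.0037,"dz":0,"rx":0,"ry":0,"rz":0,"hand":0.055},{"dx":0.0303,"dy":-0.0037,"dz":0,"rx":0,"ry":0,"rz":0,"hand":0.055},{"dx":0.0303,"dy":-0.0037,"dz":0,"rx":0,"ry":0,"rz":0,"hand":0.055},{"dx":0.0303,"dy":-0.0037,"dz":0,"rx":0,"ry":0,"rz":0,"hand":0.055},{"dx":0.0303,"dy":-0.0037,"dz":0,"rx":0,"ry":0,"rz":0,"hand":0.055},{"dx":0.0303,"dy":-0.0037,"dz":0,"rx":0,"ry":0,"rz":0,"hand":0.055},{"dx":0.0303,"dy":-0.0037,"dz":0,"rx":0,"ry":0,"rz":0,"hand":0.055}]'
python3 -m pendant '[{"dx":0,"dy":0,"dz":0.02,"rx":0,"ry":0,"rz":-4.35,"hand":0.055},{"dx":0,"dy":0,"dz":0.02,"rx":0,"ry":0,"rz":-4.35,"hand":0.055},{"dx":0,"dy":0,"dz":0,"rx":0,"ry":0,"rz":0,"hand":0.055},{"dx":0,"dy":0,"dz":0,"rx":0,"ry":0,"rz":0,"hand":0.055}]'
```

```text
clock: 20.4
position: [0.5143, -0.0264, 0.1606]
ee_rot: [0.0, 0.808, 0.589, 0.0]
contact_force: [-0.2, -0.7, -0.8]
width: 0.0552
gripper_force: 0.0
clock: 21.4
position: [0.5834, 0.3349, 0.1594]
ee_rot: [0.0, 0.808, 0.589, 0.0]
contact_force: [0.1, -1.0, 0.4]
width: 0.055
gripper_force: 0.0
clock: 21.73
position: [0.5825, 0.3331, 0.1181]
ee_rot: [-0.0, 0.762, 0.648, -0.001]
contact_force: [1.0, 0.1, 0.8]
width: 0.0554
gripper_force: 0.0
```

```bash
python3 -m pendant '[{"dx":0,"dy":0,"dz":0.025,"rx":0,"ry":0,"rz":0,"hand":0.055},{"dx":0,"dy":0,"dz":0.025,"rx":0,"ry":0,"rz":0,"hand":0.055},{"dx":0,"dy":0,"dz":0.025,"rx":0,"ry":0,"rz":0,"hand":0.055},{"dx":0,"dy":0,"dz":0.01,"rx":0,"ry":0,"rz":0,"hand":0.055},{"dx":0,"dy":0,"dz":0.005,"rx":0,"ry":0,"rz":0,"hand":0.055},{"dx":0,"dy":0,"dz":0,"rx":0,"ry":0,"rz":0,"hand":0.055},{"dx":0,"dy":0,"dz":0,"rx":0,"ry":0,"rz":0,"hand":0.055}]'
python3 -m pendant '[{"dx":0,"dy":0,"dz":0,"rx":0,"ry":0,"rz":0,"hand":0.01},{"dx":0,"dy":0,"dz":0,"rx":0,"ry":0,"rz":0,"hand":0.01},{"dx":0,"dy":0,"dz":0,"rx":0,"ry":0,"rz":0,"hand":0.01},{"dx":0,"dy":0,"dz":0,"rx":0,"ry":0,"rz":0,"hand":0.01},{"dx":0,"dy":0,"dz":0,"rx":0,"ry":0,"rz":0,"hand":0.01},{"dx":0,"dy":0,"dz":0,"rx":0,"ry":0,"rz":0,"hand":0.01}]' 40
```

```text
clock: 22.32
position: [0.5846, 0.3337, 0.0305]
ee_rot: [0.0, 0.761, 0.648, 0.001]
contact_force: [0.6, -0.6, 0.6]
width: 0.0555
gripper_force: 0.0
clock: 22.82
position: [0.5842, 0.3338, 0.0305]
ee_rot: [0.0, 0.761, 0.649, 0.001]
contact_force: [-0.3, -0.6, 6.7]
width: 0.0273
gripper_force: 41.8
```

```bash
python3 -m pendant '[{"dx":0,"dy":0,"dz":-0.02,"rx":0,"ry":0,"rz":0,"hand":0.01},{"dx":0,"dy":0,"dz":-0.02,"rx":0,"ry":0,"rz":0,"hand":0.01},{"dx":0,"dy":0,"dz":-0.02,"rx":0,"ry":0,"rz":0,"hand":0.01},{"dx":0,"dy":0,"dz":-0.02,"rx":0,"ry":0,"rz":4.35,"hand":0.01},{"dx":0,"dy":0,"dz":-0.02,"rx":0,"ry":0,"rz":4.35,"hand":0.01}]'
python3 -m pendant '[{"dx":-0.029,"dy":0.0044,"dz":0,"rx":0,"ry":0,"rz":0,"hand":0.01},{"dx":-0.029,"dy":0.0044,"dz":0,"rx":0,"ry":0,"rz":0,"hand":0.01},{"dx":-0.029,"dy":0.0044,"dz":0,"rx":0,"ry":0,"rz":0,"hand":0.01},{"dx":-0.029,"dy":0.0044,"dz":0,"rx":0,"ry":0,"rz":0,"hand":0.01},{"dx":-0.029,"dy":0.0044,"dz":0,"rx":0,"ry":0,"rz":0,"hand":0.01},{"dx":-0.029,"dy":0.0044,"dz":0,"rx":0,"ry":0,"rz":0,"hand":0.01},{"dx":-0.029,"dy":0.0044,"dz":0,"rx":0,"ry":0,"rz":0,"hand":0.01},{"dx":-0.029,"dy":0.0044,"dz":0,"rx":0,"ry":0,"rz":0,"hand":0.01},{"dx":-0.029,"dy":0.0044,"dz":0,"rx":0,"ry":0,"rz":0,"hand":0.01},{"dx":-0.029,"dy":0.0044,"dz":0,"rx":0,"ry":0,"rz":0,"hand":0.01},{"dx":0,"dy":0,"dz":0,"rx":0,"ry":0,"rz":0,"hand":0.01},{"dx":0,"dy":0,"dz":0,"rx":0,"ry":0,"rz":0,"hand":0.01}]'
python3 - <<'E'
from h import *
crop(manip.get_image("top"),200,190,85,65,8,"pics/t3.png")
E
```

```text
clock: 23.23
position: [0.5829, 0.3332, 0.1294]
ee_rot: [-0.0, 0.809, 0.588, -0.0]
contact_force: [0.3, 0.3, -1.4]
width: 0.0273
gripper_force: 40.8
clock: 24.23
position: [0.5361, 0.0426, 0.1288]
ee_rot: [-0.0, 0.809, 0.588, -0.0]
contact_force: [0.3, 0.6, -1.1]
width: 0.0278
gripper_force: 41.0
```

View pics/t3.png

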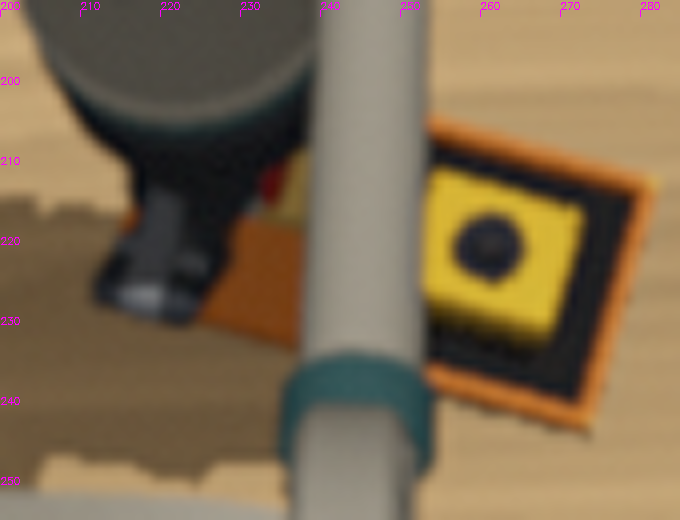

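The pump stands in the foam compartment (top at 500,245 in the crop) and the tray hasn't moved. Lowering the valve.

```bash
python3 -m pendant '[{"dx":0.001,"dy":0,"dz":0.02,"rx":0,"ry":0,"rz":0,"hand":0.01},{"dx":0,"dy":0,"dz":0.02,"rx":0,"ry":0,"rz":0,"hand":0.01},{"dx":0,"dy":0,"dz":0.02,"rx":0,"ry":0,"rz":0,"hand":0.01},{"dx":0,"dy":0,"dz":0.016,"rx":0,"ry":0,"rz":0,"hand":0.01},{"dx":0,"dy":0,"dz":0.01,"rx":0,"ry":0,"rz":0,"hand":0.01},{"dx":0,"dy":0,"dz":0.006,"rx":0,"ry":0,"rz":0,"hand":0.01},{"dx":0,"dy":0,"dz":0.004,"rx":0,"ry":0,"rz":0,"hand":0.01},{"dx":0,"dy":0,"dz":0,"rx":0,"ry":0,"rz":0,"hand":0.01},{"dx":0,"dy":0,"dz":0,"rx":0,"ry":0,"rz":0,"hand":0.01}]'
python3 -m pendant '[{"dx":0,"dy":0,"dz":0.001,"rx":0,"ry":0,"rz":0,"hand":0.01},{"dx":0,"dy":0,"dz":0.0005,"rx":0,"ry":0,"rz":0,"hand":0.01},{"dx":0,"dy":0,"dz":0,"rx":0,"ry":0,"rz":0,"hand":0.01}]'
```

```text
clock: 25.03
position: [0.5378, 0.0452, 0.0336]
ee_rot: [0.001, 0.808, 0.589, 0.001]
contact_force: [0.5, -0.4, -1.3]
width: 0.0276
gripper_force: 40.6
clock: 25.28
position: [0.5379, 0.0451, 0.0333]
ee_rot: [0.001, 0.808, 0.589, 0.001]
contact_force: [-2.7, 1.4, 9.5]
width: 0.0274
gripper_force: 41.9
```

Release, rise, and move aside so the cameras can see.

```bash
python3 -m pendant '[{"dx":0,"dy":0,"dz":0,"rx":0,"ry":0,"rz":0,"hand":0.05},{"dx":0,"dy":0,"dz":0,"rx":0,"ry":0,"rz":0,"hand":0.05},{"dx":0,"dy":0,"dz":0,"rx":0,"ry":0,"rz":0,"hand":0.05},{"dx":0,"dy":0,"dz":-0.01,"rx":0,"ry":0,"rz":0,"hand":0.05},{"dx":0,"dy":0,"dz":-0.02,"rx":0,"ry":0,"rz":0,"hand":0.05},{"dx":0,"dy":0,"dz":-0.03,"rx":0,"ry":0,"rz":0,"hand":0.05},{"dx":0,"dy":0,"dz":-0.03,"rx":0,"ry":0,"rz":0,"hand":0.05},{"dx":0,"dy":0,"dz":-0.03,"rx":0,"ry":0,"rz":0,"hand":0.05},{"dx":0,"dy":0,"dz":-0.03,"rx":0,"ry":0,"rz":0,"hand":0.05},{"dx":0,"dy":0,"dz":-0.03,"rx":0,"ry":0,"rz":0,"hand":0.05}]'
python3 -m pendant '[{"dx":0.03,"dy":-0.01,"dz":0,"rx":0,"ry":0,"rz":0,"hand":0.05},{"dx":0.03,"dy":-0.01,"dz":0,"rx":0,"ry":0,"rz":0,"hand":0.05},{"dx":0.03,"dy":-0.01,"dz":0,"rx":0,"ry":0,"rz":0,"hand":0.05},{"dx":0.03,"dy":-0.01,"dz":0,"rx":0,"ry":0,"rz":0,"hand":0.05},{"dx":0.03,"dy":-0.01,"dz":0,"rx":0,"ry":0,"rz":0,"hand":0.05},{"dx":0.03,"dy":-0.01,"dz":0,"rx":0,"ry":0,"rz":0,"hand":0.05},{"dx":0.03,"dy":-0.01,"dz":0,"rx":0,"ry":0,"rz":0,"hand":0.05},{"dx":0.03,"dy":-0.01,"dz":0,"rx":0,"ry":0,"rz":0,"hand":0.05},{"dx":0.03,"dy":-0.01,"dz":0,"rx":0,"ry":0,"rz":0,"hand":0.05},{"dx":0.03,"dy":-0.01,"dz":0,"rx":0,"ry":0,"rz":0,"hand":0.05},{"dx":0.03,"dy":-0.01,"dz":0,"rx":0,"ry":0,"rz":0,"hand":0.05},{"dx":0,"dy":0,"dz":0,"rx":0,"ry":0,"rz":0,"hand":0.05}]'
python3 - <<'E'
from h import *
crop(manip.get_image("top"),75,115,320,215,2,"pics/t4.png",20)
crop(manip.get_image("side"),170,110,190,210,2,"pics/s4.png",20)
a,b=cv2.imread("pics/t4.png"),cv2.imread("pics/s4.png")
b=cv2.resize(b,None,fx=1.0,fy=1.0);a=cv2.resize(a,(410,275));o=np.zeros((430,800,3),np.uint8);o[:275,:410]=a;o[:420,415:795]=b
cv2.imwrite("pics/both4.png",o)
E
```

```text
clock: 26.12
position: [0.5365, 0.0447, 0.2135]
ee_rot: [0.0, 0.808, 0.589, 0.0]
contact_force: [0.6, -0.5, 0.7]
width: 0.0496
gripper_force: 0.0
clock: 27.12
position: [0.5324, 0.3985, 0.2114]
ee_rot: [-0.002, 0.807, 0.591, 0.002]
contact_force: [0.3, -0.0, -0.4]
width: 0.0501
gripper_force: 0.0
```

View pics/t4.png

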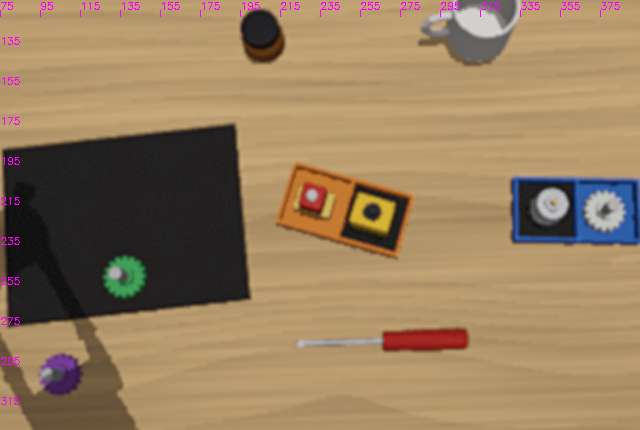

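View pics/s4.png

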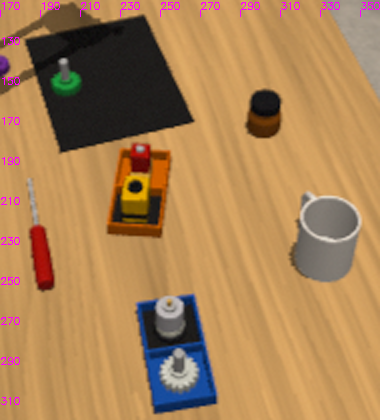

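Both views show all four parts upright in their correct compartments. The green gear (125,275), mug, jar and screwdriver are where they started. Handing in.

```bash
python3 -c "
from rig import manip
print(manip.sign_off())"
```

```text
the job is handed in; nothing more can be done
None
```

Both kits are made up and handed in at about 27 s: motor and white gear in the blue tray, pump and valve in the orange tray, all upright in their correct compartments in the final pictures; the hand-in gave no verdict.

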